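Turn the module in the test jig and hold the probe slide on its mark

TASK

The grey module in the test jig has had its blue connector tested. Lift it out, give it a quarter turn and set it down (do not drop it) back in the nest, so that the orange connector faces the row of brass probe pins; then pull the red spring-return handle towards the robot until the red pointers stand in the green marks and the pins press on the orange connector, and finish the program while still holding the handle there. Leave the bottle, the tape roll and the sponge tin where they stand.

Things in the scene. Friction and masses are not known exactly. Their poses are not given: they have to be found in the camera images.
- jig: Fixed test jig: dark steel base plate, x -125..+115, y -90..+90 mm, 12 mm thick. Origin at bench height under the nest's centre; its x axis points away from the robot (within 17 degrees of world x): handle at the -x end, probe pins at the +x end. Blue bearings (tops z 36 mm) and steel slide rods (tops z 33 mm) along y = +-55 mm.
- nest (a point): Centre of the black nest pad's top, 16 mm above the bench; axes as the jig's. The module's origin belongs here. Two side guides (inner faces y +-28 mm, 6 mm thick, tops 26 mm above the bench) and an aluminium stop bar on the -x side (face at x -28 mm, 10 mm thick, top 34 mm above the bench) leave 3 mm play; the +x side is open to the pins.
- module: Loose grey module 50 x 50 x 50 mm, fins 34 x 34 mm on top up to 56 mm; about 0.2 kg. Origin: centre of its underside, z up. Blue connector on its +x face, orange on its +y face, each with a stripe of its colour on the top edge. It starts in the nest, axes along the jig's, blue to the pins; a quarter turn clockwise from above brings orange to the pins.
- orange_face (a point): Centre of the orange connector, on the module's +y face 25 mm from its axis, 14 mm above its underside.
- blue_face (a point): Centre of the blue connector, on the module's +x face 25 mm from its axis, 14 mm above its underside.
- slide: Probe slide: two steel rods, near crossbar with the red handle, far crossbar with pins and red pointers. Its origin is at the jig's origin when home and moves along the jig's -x with the pull (end stop 55 mm, mid-mark 42 mm). A spring draws it home: 4 N at home, 8 N at the mark, plus about 3 N from the pins, which meet a module resting on the stop bar at 34 mm and then yield.
- handle (a point): Middle of the red handle bar: round, 14 mm diameter, 94 mm long along the jig's y, on two posts 68 mm apart, 66 mm above the bench; 100 mm to the -x side of the nest when home. An aluminium crossbar lies under it, top 38 mm above the bench. Can be pinched from above, fingers closing along the jig's x.
- probe_row: Yellow block with five brass pins pointing to the jig's -x, pins 30 mm above the bench, on the slide's far crossbar (tops of all this under 38 mm); pin tips 56 mm to the +x side of the nest centre when home. Spring-yielding by up to 25 mm. Origin lies at the jig's origin when home.
- pointer (a point): Tip area of the red pointer on the slide's far crossbar (left one; there is a twin on the right, at y -78 mm), 78 mm to the jig's +y; moves with the slide; 42 mm to the +x side of mid-mark when home.
- mark (a point): Middle of the left green mark, a band 10 mm wide on a white strip on the base plate, at the jig's x +54 mm, y +78 mm (a twin lies at y -78 mm).
- solvent_bottle: Bystander: white round bottle, 56 mm diameter, 130 mm high. Origin at the centre of its underside.
- tape_roll: Bystander: yellow and black tape roll lying flat, 90 mm diameter, 48 mm high. Origin at the centre of its underside.
- solder_sponge_tin: Bystander: blue tin with a yellow sponge, 70 x 50 x 30 mm. Origin at the centre of its underside.
Not all that is in view belongs to the job. There is more than one size of the module; the job needs the larger.

How it is judged:
By the outcome, as a careful person would: the job done as asked, in the order asked, and still so for the second after the job is handed in, while the arm keeps its last pose, push and grip.
It also fails if it takes over 48 s, if anything falls off the work surface, if the arm or the gripper's body presses on something with over 40 N, if the wrist force passes 120 N, or if a joint passes its speed limit or range.

ROBOT

A 6-joint arm with a two-finger parallel gripper is mounted at the origin on the work surface. World frame = base frame: x ahead of the robot, y to its left, z up, the work surface at z = 0. Lengths are in mm, angles in rad, forces in N, time in s.
With the tool pointing down it reaches from about 300 to 1000 mm from the base axis. Payload 5.1 kg.
Tool frame: the origin (TCP) lies on the centre line of the jaws, within the pads' length; the fingertips stand 11 mm ahead of it and the grasp point (between the pads) lies 8 mm behind it (env.tips_ahead is the distance from the TCP to the fingertips, in mm); z points along the fingers, y is the line along which they close (so a half turn about z gives the same grasp; the last joint's range is limited). The gripper opens to 95 mm and grips with 3 to 60 N. Pads are 20 mm wide; open, the fingers measure 119 mm over their backs; the gripper's body (75 mm by 180 mm) begins 59 mm behind the grasp point.
Start: joints at [1.106, 0.124, 1.65, -0, 1.367, -0.083], TCP at [242.204, 603.177, 225.656] pointing down, gripper open.
Joint ranges: [-2.61, 2.61], [-1.02, 2.33], [0.03, 2.71], [-1.35, 4.49], [0.32, 2.68], [-2.91, 2.91]. Speed limits (rad/s): [2.57, 2.57, 3.14, 3.14, 3.14, 3.14].

INTERFACE

Orientations are given as a unit quaternion [x, y, z, w].
In Python, from bench import env gives the robot as it stands. The module is installed in compiled form; this text tells all that it offers.
- The arm moves only by the tool move_arm, never from a script. Its argument "series" is a list of rows, each an object with "linear": the shift along the world's x, y, z in mm, a list of three; "yaw": the turn about the world's z in rad. In form: [{"linear": [dx, dy, dz], "yaw": yaw}, ...]. A call has 1 to 5 rows; each row is the pose to reach, as a shift and turn from the pose commanded when the call began; what a row does not reach only later rows make up. A row lasts 1/8 s, in which the tool goes at most 62.5 mm and 10.7 degrees, less where a joint would pass 70% of its speed; a pose out of reach is approached as far as the arm can. A call with a gripper value outside its range is refused whole. "fingers" is the finger opening in mm, from 0 to 95.1, set as the call begins (left out, the last holds). The fingers move at their own pace and stop on an object; "force" is the grip in N (left out, the last holds). Time passes only in rows, so rows that repeat a pose let the fingers close. It gives the time, the measured TCP pose, the force, the opening and the grip force at its end, in the units of the state.
- env.get_obs(): the state, without advancing time (a new reading comes with each control period).
- env.capture(name): name is "scene" or "top" or "wrist"; returns a dict with "pixels" (480x640x3 uint8, blue, green, red), "fx", "fy", "cx", "cy" (pixels), "k1" (the pictures are not rectified: a ray, as slopes to the right and down, at radius r is drawn at 1 + k1 r^2 times it, then the intrinsics apply), "R" (3x3) and "t" (3): a world point X has camera coordinates R X + t. Camera axes: x right, y down, z forward; pixel columns grow to the right and rows downward; lengths in mm; the calibration is good to about 2 mm. A picture is of the moment at which its call begins. There is no depth.
- env.finish_job(): hands the job in; it is judged then, once.
Trained networks look in a picture, given as the dict that the camera call returned (one of the last four; its "shot" number tells which), for a name from the list of things; names that differ only in an ending like _2 or _b are one class to them, and where a whole thing is asked for, a point or a joint stands for the part that bears it (a point fixed in the world has none). Each returns a list of dicts, best first, with "conf" (0 to 1); they miss things now and then, are a little off and sometimes report something else, mostly with a low value. They report only what shows in the picture. A call takes as long as a camera call. They do not tell look-alikes from the thing itself.
- env.boxes_of(picture, name): "box" ([centre column, centre row, width, height] in pixels, round what is visible of it).
- env.spot_point(picture, name): "xy" ([column, row] in pixels: a listed point, or the origin of a listed thing).
The state is a dict: "time": time; "joint_positions": joint angles; "dq": joint speeds; "tau": joint torques, N m; "ee_pos": TCP position; "orientation": TCP orientation; "contact_force": force on the tool from outside, world axes, zero at the start; "torque": the same for the moment, N m; "grip_width": finger opening in mm; "gripper_force": force on a finger pad.
Only numpy, scipy, OpenCV 4.12 (cv2) and the standard library are available. Lean on these libraries where they do the work, as an engineer would, in place of code of your own. Each camera call takes 0.05 s, during which the arm holds its last target. There are 200 camera calls.

## Working session

There is one attempt and no reset: what is moved stays moved. The work goes in short steps, Python scripts to look and compute and a tool call to move; the robot and the scene stay as the last step left them, time stands still between calls to the robot, and variables do not carry over. Pictures are saved under pics/ and viewed, at most 10 in all, crops included, and the job is handed in when it is done.

Besides the shell and the picture viewer there is one more tool, called after "Request:" as name([rows], argument=value, ...), one row to a line, values as JSON. move_arm: Moves the arm, as the interface text tells. Its arguments: {"type":"object","properties":{"series":{"type":"array"},"fingers":{"type":"number"},"force":{"type":"number"}},"required":["series"]}

```bash
mkdir -p pics; cat > h.py <<'E'
import numpy as np, cv2
from bench import env
def ray(p,uv):
    d=np.array([(uv[0]-p["cx"])/p["fx"],(uv[1]-p["cy"])/p["fy"]]);s=d.copy()
    for _ in range(20): s=d/(1+p["k1"]*(s@s))
    R=np.array(p["R"]);t=np.array(p["t"]);return -R.T@t, R.T@np.array([s[0],s[1],1])
def at_z(p,uv,z):
    c,d=ray(p,uv);return (c+d*(z-c[2])/d[2])
def proj(p,X):
    q=np.array(p["R"])@np.array(X,float)+np.array(p["t"]);s=q[:2]/q[2];s=s*(1+p["k1"]*(s@s))
    return np.array([p["fx"]*s[0]+p["cx"],p["fy"]*s[1]+p["cy"]])
E
python3 - <<'E'
from h import *
np.set_printoptions(precision=1,suppress=True)
Z=dict(module=0,nest=16,handle=66,orange_face=30,blue_face=30,pointer=20,mark=14,jig=0,slide=0,probe_row=0,solvent_bottle=0,tape_roll=0,solder_sponge_tin=0)
for c in("top","scene"):
    p=env.capture(c);cv2.imwrite(f"pics/{c}0.png",p["pixels"])
    print(c,-np.array(p["R"]).T@p["t"])
    for n,z in Z.items():
        if n=="module":z=16
        for r in env.spot_point(p,n)[:3]: print(n,np.round(r["xy"]),round(r["conf"],2),at_z(p,r["xy"],z))
E
```

```text
top [ 481.8   83.  1078.2]
module [279. 158.] 0.75 [789.7 155.5  16. ]
module [272. 271.] 0.68 [582.5 159.8  16. ]
nest [272. 267.] 0.91 [589.8 159.6  16. ]
handle [256. 321.] 0.87 [493.4 179.9  66. ]
orange_face [260. 264.] 0.98 [593.4 181.3  30. ]
orange_face [280. 145.] 0.72 [809.5 153.3  30. ]
blue_face [286. 152.] 0.89 [796.4 142.4  30. ]
blue_face [273. 253.] 0.65 [613.2 159.   30. ]
blue_face [237. 227.] 0.58 [657.9 224.4  30. ]
pointer [240. 208.] 0.83 [692.6 220.9  20. ]
mark [239. 229.] 0.6 [656.3 222.8  14. ]
jig [275. 268.] 0.86 [589.6 156.7   0. ]
jig [244. 207.] 0.54 [700.1 217.1   0. ]
slide [260. 324.] 0.74 [488.8 178.7   0. ]
solvent_bottle [161. 306.] 0.96 [515.4 357.7   0. ]
tape_roll [260. 324.] 0.47 [488.7 179.2   0. ]
scene [1374.8 -417.6  691.3]
module [334. 242.] 0.98 [581.1 166.6  16. ]
module [390. 304.] 0.76 [817.4 138.6  16. ]
module [332. 251.] 0.69 [608.  143.5  16. ]
nest [331. 243.] 0.81 [580.3 160.6  16. ]
nest [402. 239.] 0.16 [656.  313.8  16. ]
handle [315. 203.] 0.86 [476.9 182.7  66. ]
orange_face [342. 237.] 0.79 [589.6 183.6  30. ]
orange_face [399. 300.] 0.69 [831.4 148.2  30. ]
blue_face [382. 301.] 0.97 [815.8 118.5  30. ]
blue_face [338. 250.] 0.85 [626.3 146.   30. ]
pointer [382. 258.] 0.88 [692.6 220.1  20. ]
mark [374. 248.] 0.62 [647.6 235.3  14. ]
jig [336. 249.] 0.55 [587.8 169.6   0. ]
jig [333. 252.] 0.28 [592. 158.   0.]
slide [330. 249.] 0.67 [579.3 157.5   0. ]
slide [332. 250.] 0.63 [586.6 159.2   0. ]
slide [383. 260.] 0.62 [679.3 237.2   0. ]
probe_row [329. 250.] 0.64 [583.7 153.    0. ]
solvent_bottle [378. 212.] 0.8 [508.4 360.5   0. ]
tape_roll [262. 272.] 0.69 [574.1 -19.6   0. ]
solder_sponge_tin [402. 238.] 0.67 [635. 333.   0.]
```

View pics/top0.png

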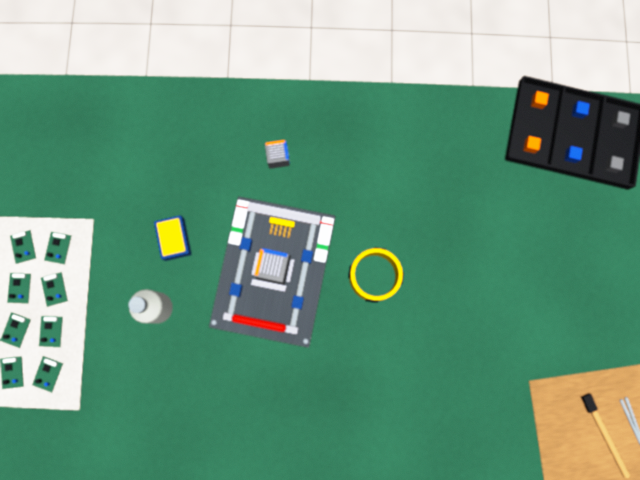

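```bash
python3 - <<'E'
import cv2
a=cv2.imread("pics/top0.png")[130:350,190:360];b=cv2.imread("pics/scene0.png")[180:330,240:440]
a=cv2.resize(a,None,fx=2.7,fy=2.7,interpolation=2);b=cv2.resize(b,(340,255),interpolation=2)
import numpy as np
c=np.zeros((600,800,3),np.uint8);c[:a.shape[0],:a.shape[1]]=a;c[:255,460:]=b;cv2.imwrite("pics/crop0.png",c)
E
```

```text
(no output)
```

View pics/crop0.png

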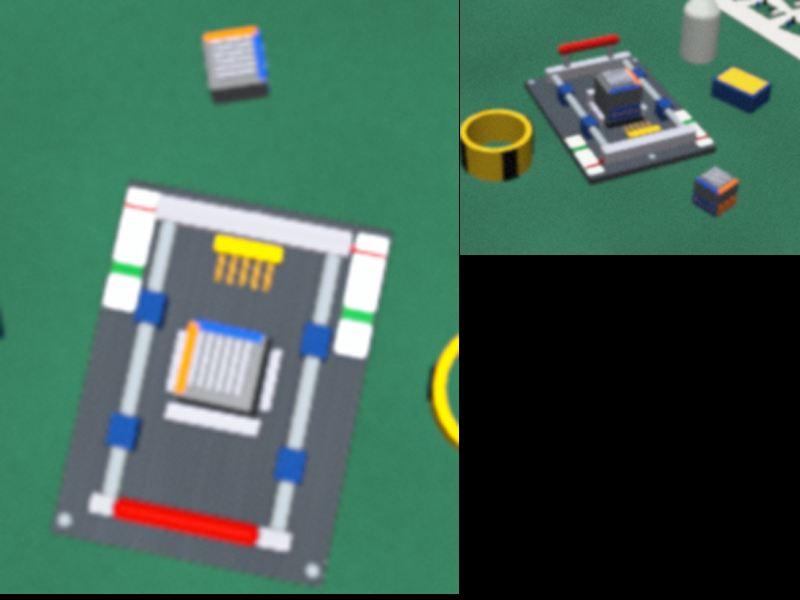

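Candidates for the module: the one in the nest at (272,265), larger, with blue towards the pins, and the smaller loose one at (277,153). I choose the nest one: the crop shows it between the guides, with blue to the brass pins and orange on the left.

```bash
cat >> h.py <<'E'
def blobs(p,col,minA=8):
    h=cv2.cvtColor(cv2.GaussianBlur(p["pixels"],(3,3),0),cv2.COLOR_BGR2HSV);H,S,V=cv2.split(h)
    if col=="red": m=((H<5)|(H>174))&(S>130)&(V>90)
    if col=="green": m=(H>50)&(H<72)&(S>170)&(V>100)
    n,l,st,c=cv2.connectedComponentsWithStats(m.astype(np.uint8))
    return [(c[i],st[i,4]) for i in range(1,n) if st[i,4]>=minA]
def yaw():
    from scipy.spatial.transform import Rotation as Ro
    o=env.get_obs();M=Ro.from_quat(o["orientation"]).as_matrix();return np.arctan2(M[1,1],M[0,1]),np.arctan2(M[1,0],M[0,0])
E
python3 - <<'E'
from h import *
np.set_printoptions(precision=1,suppress=True)
print("closing-line angle, tool x angle",np.degrees(yaw()))
p=env.capture("top")
for c,z in(("red",13),("red",66),("green",13)):
    for b,a in blobs(p,c): print(c,z,b,a,at_z(p,b,z))
E
```

```text
closing-line angle, tool x angle [ 68.1 158.1]
red 13 [258.4 322.8] 478 [491.1 180.5  13. ]
red 66 [258.4 322.8] 478 [490.6 175.7  66. ]
green 13 [236.1 229.2] 17 [656.1 227.3  13. ]
green 13 [321.9 246.4] 14 [629.4  73.   13. ]
```

Request:
move_arm([
  {"linear": [40, -50, 0], "yaw": 0},
  {"linear": [80, -100, 0], "yaw": 0},
  {"linear": [120, -150, 0], "yaw": 0},
  {"linear": [160, -200, 0], "yaw": 0},
  {"linear": [190, -240, 0], "yaw": 0},
])

```text
time: 2.08
ee_pos: [433.3, 361.4, 225.9]
orientation: [0.19, 0.982, 0.0, 0.0]
contact_force: [0.7, 0.8, 0.5]
grip_width: 94.8
gripper_force: 0.0
```

Request:
move_arm([
  {"linear": [35, -45, 0], "yaw": 0.07},
  {"linear": [70, -90, 0], "yaw": 0.14},
  {"linear": [110, -140, 20], "yaw": 0.21},
  {"linear": [140, -180, 40], "yaw": 0.21},
  {"linear": [156, -202, 50], "yaw": 0.21},
])

```text
time: 2.7
ee_pos: [590.1, 158.8, 277.3]
orientation: [0.087, 0.996, 0.0, 0.001]
contact_force: [0.4, 0.1, 0.7]
grip_width: 94.9
gripper_force: 0.0
```

```bash
python3 - <<'E'
from h import *
np.set_printoptions(precision=1,suppress=True)
print("closing",np.degrees(yaw())[0],env.get_obs()["ee_pos"])
p=env.capture("wrist");cv2.imwrite("pics/w1.png",p["pixels"])
print("cam",-np.array(p["R"]).T@p["t"])
for c,z in(("red",13),("green",13)):
    for b,a in blobs(p,c,30): print(c,z,b,a,at_z(p,b,z))
for n,z in dict(nest=16,module=16,orange_face=30,blue_face=30,pointer=20,mark=14,handle=66).items():
    for r in env.spot_point(p,n)[:2]: print(n,np.round(r["xy"]),round(r["conf"],2),at_z(p,r["xy"],z))
E
```

```text
closing 80.0086971633635 [590.1 158.8 277.3]
cam [513.3 174.1 436. ]
red 13 [319.9 118. ] 1342 [488.8 176.1  13. ]
green 13 [258.7 250.2] 41 [630.5  72.6  13. ]
green 13 [382.9 249.9] 44 [657.3 226.6  13. ]
module [320. 209.] 0.85 [592.  158.2  16. ]
module [346. 348.] 0.72 [786.7 159.   16. ]
orange_face [354. 367.] 0.7 [808.4 165.5  30. ]
pointer [380. 283.] 0.56 [698.6 217.2  20. ]
mark [383. 250.] 0.69 [657.7 226.1  14. ]
handle [318. 117.] 0.87 [490.3 174.4  66. ]
```

View pics/w1.png

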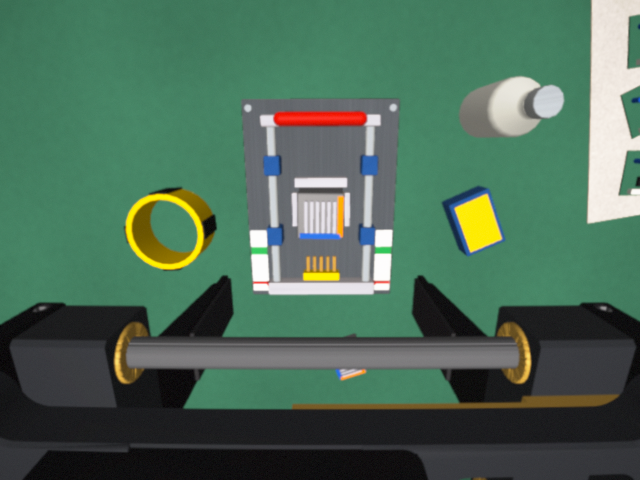

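The wrist view shows the module under the jaws at (320,212), orange right, blue down towards the pins (320,268), and the handle at (320,118). Everything fits a jig yaw of -9.9° and a nest at (590,159). The jaws are already aligned, so I go down.

Request:
move_arm([
  {"linear": [0, 0, -50], "yaw": 0},
  {"linear": [0, 0, -110], "yaw": 0},
  {"linear": [0, 0, -160], "yaw": 0},
  {"linear": [0, 0, -205], "yaw": 0},
  {"linear": [0, 0, -229], "yaw": 0},
], fingers=72)

```text
time: 3.72
ee_pos: [585.4, 161.8, 42.9]
orientation: [0.085, 0.996, -0.001, -0.003]
contact_force: [0.1, 0.5, 0.6]
grip_width: 72.1
gripper_force: 0.0
```

Request:
move_arm([
  {"linear": [0, 0, 0], "yaw": 0},
  {"linear": [0, 0, 0], "yaw": 0},
  {"linear": [0, 0, 0], "yaw": 0},
  {"linear": [0, 0, 0], "yaw": 0},
  {"linear": [0, 0, 0], "yaw": 0},
], fingers=40, force=20)

```text
time: 4.35
ee_pos: [589.0, 160.3, 48.6]
orientation: [0.086, 0.996, -0.001, 0.001]
contact_force: [-2.2, -5.3, 2.7]
grip_width: 49.7
gripper_force: 20.0
```

Request:
move_arm([
  {"linear": [0, 0, 10], "yaw": 0},
  {"linear": [0, 0, 30], "yaw": 0},
  {"linear": [0, 0, 60], "yaw": 0},
  {"linear": [0, 0, 80], "yaw": 0},
  {"linear": [0, 0, 80], "yaw": 0},
])

```text
time: 4.97
ee_pos: [590.1, 161.8, 130.1]
orientation: [0.086, 0.996, 0.001, 0.003]
contact_force: [1.0, 0.3, -1.7]
grip_width: 50.4
gripper_force: 20.0
```

Request:
move_arm([
  {"linear": [0, 0, 0], "yaw": -0.16},
  {"linear": [0, 0, 0], "yaw": -0.32},
  {"linear": [0, 0, 0], "yaw": -0.48},
  {"linear": [0, 0, 0], "yaw": -0.64},
  {"linear": [0, 0, 0], "yaw": -0.8},
])

```text
time: 5.6
ee_pos: [587.4, 161.2, 125.2]
orientation: [0.469, 0.883, -0.001, -0.001]
contact_force: [-0.5, -0.4, -2.2]
grip_width: 49.9
gripper_force: 20.0
```

Request:
move_arm([
  {"linear": [0, 0, 0], "yaw": -0.15},
  {"linear": [0, 0, 0], "yaw": -0.3},
  {"linear": [0, 0, 0], "yaw": -0.45},
  {"linear": [0, 0, 0], "yaw": -0.6},
  {"linear": [0, 0, 0], "yaw": -0.77},
])

```text
time: 6.22
ee_pos: [587.3, 161.2, 125.1]
orientation: [0.767, 0.642, -0.001, -0.001]
contact_force: [0.4, -0.5, -1.5]
grip_width: 49.9
gripper_force: 20.0
```

Request:
move_arm([
  {"linear": [0, 0, 0], "yaw": 0},
  {"linear": [0, 0, 0], "yaw": 0},
  {"linear": [0, 0, 0], "yaw": 0},
])

```text
time: 6.6
ee_pos: [588.0, 161.2, 126.4]
orientation: [0.764, 0.645, -0.0, -0.0]
contact_force: [-0.0, -0.1, -2.1]
grip_width: 49.8
gripper_force: 20.0
```

```bash
python3 - <<'E'
from h import *
np.set_printoptions(precision=1,suppress=True)
o=env.get_obs();print("closing",np.degrees(yaw())[0],o["ee_pos"],o["contact_force"],o["grip_width"])
z=o["ee_pos"][2]-48.5
ims=[]
for c in("wrist","top","scene"):
    p=env.capture(c)
    for n,h in dict(module=16+z,orange_face=30+z,blue_face=30+z,nest=16).items():
        for r in env.spot_point(p,n)[:2]: print(c,n,np.round(r["xy"]),round(r["conf"],2),at_z(p,r["xy"],h))
    u=proj(p,[590,159,40]).astype(int);x,y=np.maximum(u-[66,75],0)
    ims.append(cv2.resize(p["pixels"][y:y+150,x:x+132],(264,300),interpolation=2))
cv2.imwrite("pics/c2.png",np.hstack(ims))
E
```

```text
closing -9.72120745046512 [588.  161.2 126.4] [-0.  -0.1 -2.1] 49.750824984382696
wrist module [566. 204.] 0.96 [730.1 184.7  93.9]
wrist module [323. 286.] 0.56 [588.8 159.7  93.9]
wrist orange_face [602. 198.] 0.79 [739.2 188.6 107.9]
wrist blue_face [584. 224.] 0.79 [730.2 176.3 107.9]
wrist nest [324. 249.] 0.67 [589.5 158.3  16. ]
wrist nest [398. 145.] 0.2 [656.9 227.8  16. ]
top module [280. 155.] 0.89 [771.  147.7  93.9]
top module [267. 265.] 0.54 [584.6 162.7  93.9]
top orange_face [274. 142.] 0.85 [790.1 157.8 107.9]
top blue_face [287. 154.] 0.84 [769.1 135.5 107.9]
top blue_face [282. 263.] 0.6 [586.9 136.8 107.9]
top nest [274. 265.] 0.69 [593.6 157.6  16. ]
scene module [389. 301.] 0.97 [876.1  77.2  93.9]
scene module [338. 215.] 0.73 [587.5 169.3  93.9]
scene orange_face [337. 214.] 0.97 [603.6 155.  107.9]
scene orange_face [395. 299.] 0.95 [889.4  78.6 107.9]
scene blue_face [382. 301.] 0.8 [880.2  56.6 107.9]
scene blue_face [323. 214.] 0.61 [584.4 131.7 107.9]
scene nest [333. 243.] 0.63 [582.5 162.5  16. ]
```

View pics/c2.png

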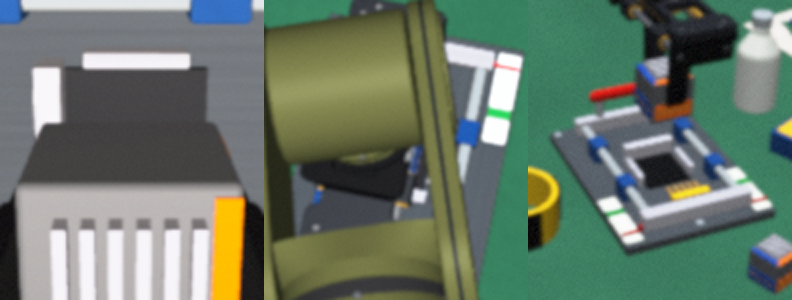

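The crops show the module lifted with orange now on the pin (+x) side: right in the wrist view, front in the scene view. The nest is empty. Next I measure module against nest in one wrist picture.

```bash
python3 - <<'E'
from h import *
p=env.capture("wrist");u=proj(p,[590,159,40]).astype(int);print(u)
x,y=250,205
im=cv2.resize(p["pixels"][y:y+150,x:x+150],(600,600),interpolation=2)
a=np.radians(-9.9);N=np.array([590,159.]);ex=np.array([np.cos(a),np.sin(a)]);ey=np.array([-ex[1],ex[0]])
def J(i,j,z):return proj(p,[*(N+i*ex+j*ey),z])
for q,c in(([(-28,-28,34),(-28,28,34)],(0,255,0)),([(-17,28,26),(17,28,26)],(0,0,255)),([(-25,25,16),(25,25,16)],(255,255,0))):
    w=[tuple(int(v) for v in (J(*k)-[x,y])*4) for k in q];cv2.line(im,w[0],w[1],c,1)
o=env.get_obs()["ee_pos"];T=np.array(o[:2]);z=o[2]-48.5+66
for s in(-1,1):
    w=[tuple(int(v) for v in (proj(p,[*(T+s*25*ex+t*25*ey),z])-[x,y])*4) for t in(1,-1)];cv2.line(im,w[0],w[1],(255,0,255),1)
w=[tuple(int(v) for v in (proj(p,[*(T+s*25*ex+25*ey),z])-[x,y])*4) for s in(1,-1)];cv2.line(im,w[0],w[1],(255,0,255),1)
cv2.imwrite("pics/c3.png",im)
E
```

```text
[324 257]
```

View pics/c3.png

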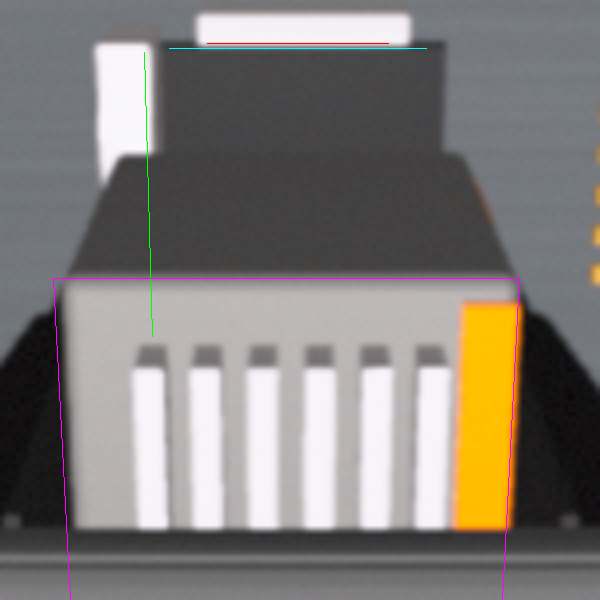

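The overlay shows the module about 2 mm off the nest centre, mainly towards +y, and the yaw is right. I shift by (2.1, -2.8) mm and go down in stages.

Request:
move_arm([
  {"linear": [2.1, -2.8, -10], "yaw": -0.003},
  {"linear": [2.1, -2.8, -25], "yaw": -0.003},
  {"linear": [2.1, -2.8, -40], "yaw": -0.003},
  {"linear": [2.1, -2.8, -45], "yaw": -0.003},
  {"linear": [2.1, -2.8, -45], "yaw": -0.003},
])

```text
time: 8.02
ee_pos: [589.8, 158.3, 80.7]
orientation: [0.766, 0.643, -0.001, -0.0]
contact_force: [-1.0, 0.6, -0.5]
grip_width: 49.9
gripper_force: 20.0
```

Request:
move_arm([
  {"linear": [0, 0, 0], "yaw": 0},
  {"linear": [0, 0, 0], "yaw": 0},
  {"linear": [0, 0, 0], "yaw": 0},
])

```text
time: 8.4
ee_pos: [590.6, 158.4, 82.2]
orientation: [0.766, 0.643, 0.0, 0.0]
contact_force: [0.8, 0.3, -1.8]
grip_width: 50.1
gripper_force: 20.0
```

Request:
move_arm([
  {"linear": [-0.5, 0, -8], "yaw": 0},
  {"linear": [-0.5, 0, -16], "yaw": 0},
  {"linear": [-0.5, 0, -22], "yaw": 0},
  {"linear": [-0.5, 0, -26], "yaw": 0},
  {"linear": [-0.5, 0, -26], "yaw": 0},
])

```text
time: 9.02
ee_pos: [589.5, 158.3, 55.1]
orientation: [0.766, 0.643, -0.0, -0.0]
contact_force: [-0.2, 0.5, -0.4]
grip_width: 50.0
gripper_force: 20.0
```

Request:
move_arm([
  {"linear": [0, 0, -2], "yaw": 0},
  {"linear": [0, 0, -4], "yaw": 0},
  {"linear": [0, 0, -5], "yaw": 0},
  {"linear": [0, 0, -6], "yaw": 0},
  {"linear": [0, 0, -6], "yaw": 0},
])

```text
time: 9.65
ee_pos: [589.7, 158.4, 49.6]
orientation: [0.766, 0.643, -0.0, -0.0]
contact_force: [0.9, 0.0, -2.2]
grip_width: 49.8
gripper_force: 20.0
```

Request:
move_arm([
  {"linear": [0, 0, -0.5], "yaw": 0},
  {"linear": [0, 0, -1], "yaw": 0},
  {"linear": [0, 0, -1.5], "yaw": 0},
  {"linear": [0, 0, -1.5], "yaw": 0},
])

```text
time: 10.15
ee_pos: [589.9, 158.4, 48.6]
orientation: [0.766, 0.643, 0.0, 0.0]
contact_force: [-1.1, -0.2, 1.2]
grip_width: 49.9
gripper_force: 20.0
```

Request:
move_arm([
  {"linear": [0, 0, -0.4], "yaw": 0},
  {"linear": [0, 0, -0.7], "yaw": 0},
  {"linear": [0, 0, -0.7], "yaw": 0},
])

```text
time: 10.52
ee_pos: [590.1, 158.5, 48.6]
orientation: [0.766, 0.643, 0.0, 0.0]
contact_force: [-2.7, -0.5, 6.3]
grip_width: 49.9
gripper_force: 20.0
```

Seated: z no longer falls and the force has gone up to 6 N. I open the jaws and rise.

Request:
move_arm([
  {"linear": [0, 0, 0.5], "yaw": 0},
  {"linear": [0, 0, 0.5], "yaw": 0},
  {"linear": [0, 0, 0.5], "yaw": 0},
  {"linear": [0, 0, 0.5], "yaw": 0},
], fingers=66)

```text
time: 11.02
ee_pos: [589.7, 158.3, 47.8]
orientation: [0.766, 0.643, -0.0, -0.0]
contact_force: [0.1, -0.1, -0.3]
grip_width: 65.7
gripper_force: 0.0
```

Request:
move_arm([
  {"linear": [0, 0, 15], "yaw": 0},
  {"linear": [0, 0, 45], "yaw": 0},
  {"linear": [0, 0, 85], "yaw": 0},
  {"linear": [0, 0, 120], "yaw": 0},
  {"linear": [0, 0, 120], "yaw": 0},
])

```text
time: 11.65
ee_pos: [592.5, 158.9, 173.5]
orientation: [0.766, 0.643, 0.004, 0.002]
contact_force: [-0.1, -0.3, -1.1]
grip_width: 66.2
gripper_force: 0.0
```

Request:
move_arm([
  {"linear": [-50, 9, 0], "yaw": 0},
  {"linear": [-98, 17, 0], "yaw": 0},
  {"linear": [-98, 17, 0], "yaw": 0},
  {"linear": [-98, 17, 0], "yaw": 0},
])

```text
time: 12.15
ee_pos: [492.0, 175.4, 167.8]
orientation: [0.766, 0.643, 0.0, 0.0]
contact_force: [-0.4, 0.6, 0.4]
grip_width: 66.0
gripper_force: 0.0
```

```bash
python3 - <<'E'
from h import *
np.set_printoptions(precision=1,suppress=True)
o=env.get_obs();print("closing",np.degrees(yaw())[0],o["ee_pos"],o["contact_force"],o["grip_width"])
ims=[]
for c in("wrist","top","scene"):
    p=env.capture(c)
    for n,h in dict(handle=66,module=16,orange_face=30,blue_face=30).items():
        for r in env.spot_point(p,n)[:2]: print(c,n,np.round(r["xy"]),round(r["conf"],2),at_z(p,r["xy"],h))
    for b,a in blobs(p,"red",60): print("red",b,a,at_z(p,b,68))
    u=proj(p,[560,165,40]).astype(int);x,y=np.maximum(u-[66,75],0);x=min(x,508);y=min(y,330)
    ims.append(p["pixels"][80:,160:560] if c=="wrist" else cv2.resize(p["pixels"][y:y+150,x:x+132],(176,200),interpolation=2))
cv2.imwrite("pics/c4.png",np.hstack([ims[0],np.vstack(ims[1:])]))
E
```

```text
closing -9.958130017522263 [492.  175.4 167.8] [-0.4  0.6  0.4] 65.96458030338246
wrist handle [319. 246.] 0.57 [490.6 177.6  66. ]
wrist handle [431. 233.] 0.38 [576.9 173.5  66. ]
wrist module [432. 237.] 0.79 [591.1 153.9  16. ]
wrist blue_face [310.   2.] 0.36 [514.5 354.2  30. ]
red [548.6 149.2] 102 [666.1 221.4  68. ]
red [321.5 245.6] 2001 [492.5 178.5  68. ]
top handle [237. 230.] 0.46 [645.8 218.6  66. ]
top module [278. 155.] 0.82 [794.  157.5  16. ]
top module [273. 271.] 0.72 [583.1 158.2  16. ]
top orange_face [274. 250.] 0.81 [618.9 157.8  30. ]
top orange_face [278. 144.] 0.75 [811.7 157.2  30. ]
top blue_face [282. 152.] 0.95 [796.9 149.6  30. ]
top blue_face [287. 265.] 0.83 [591.9 132.6  30. ]
scene handle [314. 205.] 0.63 [481.5 175.3  66. ]
scene handle [377. 250.] 0.27 [711.9 184.9  66. ]
scene module [387. 305.] 0.96 [818.3 132.1  16. ]
scene module [332. 244.] 0.66 [583.3 161.4  16. ]
scene orange_face [399. 299.] 0.78 [828.2 152.7  30. ]
scene blue_face [382. 300.] 0.85 [813.4 119.7  30. ]
scene blue_face [325. 244.] 0.83 [592.7 132.9  30. ]
red [315.  205.6] 164 [489.8 173.2  68. ]
```

View pics/c4.png

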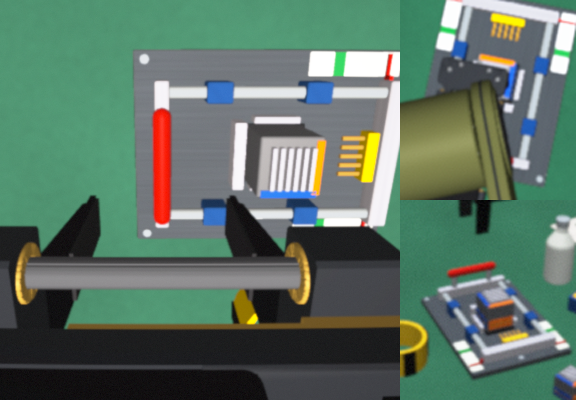

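The module is seated with orange towards the pins and the handle under the jaws at (162,165) in the crop. I go down and pinch it.

Request:
move_arm([
  {"linear": [0, 1.5, -40], "yaw": 0},
  {"linear": [0, 1.5, -75], "yaw": 0},
  {"linear": [0, 1.5, -97], "yaw": 0},
  {"linear": [0, 1.5, -106], "yaw": 0},
  {"linear": [0, 1.5, -110], "yaw": 0},
], fingers=45)

```text
time: 13.52
ee_pos: [492.0, 176.9, 58.0]
orientation: [0.766, 0.643, 0.0, 0.0]
contact_force: [0.6, -0.3, 0.6]
grip_width: 44.9
gripper_force: 0.0
```

Request:
move_arm([
  {"linear": [0, 0, 0], "yaw": 0},
  {"linear": [0, 0, 0], "yaw": 0},
  {"linear": [0, 0, 0], "yaw": 0},
  {"linear": [0, 0, 0], "yaw": 0},
  {"linear": [0, 0, 0], "yaw": 0},
], fingers=5, force=45)

```text
time: 14.15
ee_pos: [491.9, 177.0, 58.5]
orientation: [0.766, 0.643, 0.0, -0.0]
contact_force: [-1.4, -0.5, 3.7]
grip_width: 12.9
gripper_force: 45.0
```

Request:
move_arm([
  {"linear": [-5.9, 1, 0], "yaw": 0},
  {"linear": [-11.8, 2.1, 0], "yaw": 0},
  {"linear": [-17.7, 3.1, 0], "yaw": 0},
  {"linear": [-23.6, 4.1, 0], "yaw": 0},
  {"linear": [-29.5, 5.2, 0], "yaw": 0},
])

```text
time: 14.78
ee_pos: [463.9, 181.9, 58.5]
orientation: [0.766, 0.643, 0.002, 0.002]
contact_force: [6.9, -2.0, -2.9]
grip_width: 13.1
gripper_force: 45.0
```

Request:
move_arm([
  {"linear": [-3, 0.5, 0], "yaw": 0},
  {"linear": [-6, 1, 0], "yaw": 0},
  {"linear": [-9, 1.5, 0], "yaw": 0},
  {"linear": [-12, 2.1, 0], "yaw": 0},
  {"linear": [-12, 2.1, 0], "yaw": 0},
])

```text
time: 15.4
ee_pos: [452.7, 183.8, 58.5]
orientation: [0.766, 0.643, 0.003, 0.003]
contact_force: [9.9, -2.0, -5.4]
grip_width: 12.9
gripper_force: 45.0
```

```bash
python3 - <<'E'
from h import *
np.set_printoptions(precision=1,suppress=True)
o=env.get_obs();print("closing",np.degrees(yaw())[0],o["ee_pos"],o["contact_force"],o["grip_width"])
a=np.radians(-9.9);e=np.array([np.cos(a),np.sin(a)]);print("pulled",-(np.array(o["ee_pos"][:2])-[491.9,177.0])@e)
ims=[]
for c in("top","scene"):
    p=env.capture(c)
    for n,h in dict(pointer=20,mark=14,handle=66).items():
        for r in env.spot_point(p,n)[:2]: print(c,n,np.round(r["xy"]),round(r["conf"],2),at_z(p,r["xy"],h))
    u=proj(p,[620,150,20]).astype(int);x,y=u-[66,66]
    ims.append(cv2.resize(p["pixels"][y:y+132,x:x+132],(396,396),interpolation=2))
cv2.imwrite("pics/c5.png",np.hstack(ims))
E
```

```text
closing -9.940674731352988 [452.7 183.8  58.5] [ 9.9 -2.  -5.4] 12.944886363742196
pulled 39.79709262685697
top pointer [239. 227.] 0.97 [659.2 221.6  20. ]
top mark [237. 227.] 0.6 [660.1 225.6  14. ]
top handle [271. 270.] 0.57 [579.8 157.8  66. ]
scene pointer [373. 251.] 0.68 [660.1 221.2  20. ]
scene mark [375. 250.] 0.6 [653.7 233.   14. ]
scene handle [309. 197.] 0.81 [445.8 184.7  66. ]
scene handle [332. 244.] 0.35 [642.3 117.8  66. ]
```

View pics/c5.png

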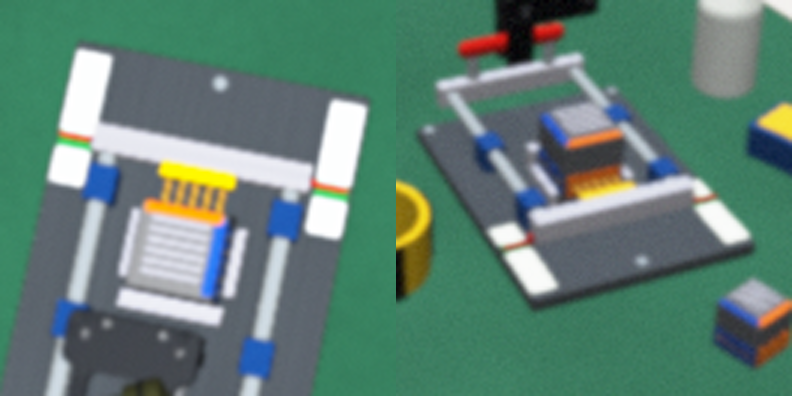

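The pointers stand at the far edge of the green marks ((75,138) and (330,190) in the crop), and the pins touch orange. About 2.5 mm more pull is needed.

Request:
move_arm([
  {"linear": [-1.5, 0.3, 0], "yaw": 0},
  {"linear": [-2.8, 0.5, 0], "yaw": 0},
  {"linear": [-2.8, 0.5, 0], "yaw": 0},
  {"linear": [-2.8, 0.5, 0], "yaw": 0},
  {"linear": [-2.8, 0.5, 0], "yaw": 0},
])

```text
time: 16.42
ee_pos: [450.3, 184.2, 58.6]
orientation: [0.766, 0.643, 0.003, 0.003]
contact_force: [10.7, -3.8, -5.3]
grip_width: 12.8
gripper_force: 45.0
```

```bash
python3 - <<'E'
from h import *
np.set_printoptions(precision=1,suppress=True)
o=env.get_obs();print(o["ee_pos"],o["contact_force"])
a=np.radians(-9.9);e=np.array([np.cos(a),np.sin(a)]);print("pulled",-(np.array(o["ee_pos"][:2])-[491.9,177.0])@e)
p=env.capture("top");ims=[]
for w in([657,227,14],[630,73,14]):
    x,y=proj(p,w).astype(int)-[22,22];ims.append(cv2.resize(p["pixels"][y:y+44,x:x+44],(396,396),interpolation=2))
cv2.imwrite("pics/c6.png",np.hstack(ims))
E
```

```text
[450.3 184.2  58.6] [10.7 -3.8 -5.3]
pulled 42.224660092675016
```

View pics/c6.png

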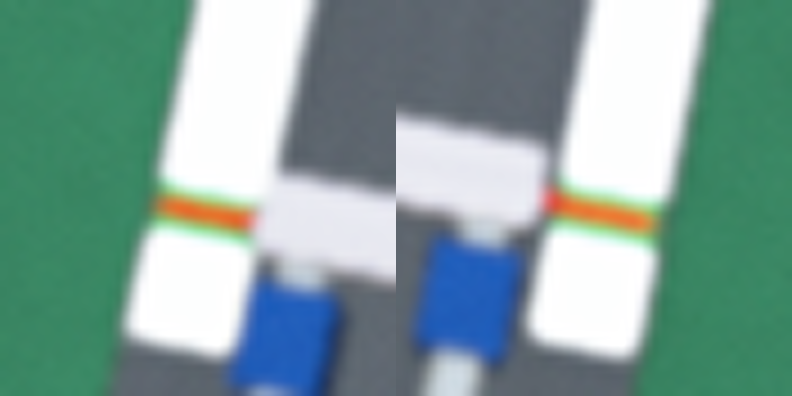

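Both pointers stand in the middle of the green marks ((205,212) left, (605,215) right), so I hand the job in.

```bash
python3 -c "
from bench import env
print(env.finish_job())"
```

```text
the job is handed in; nothing more can be done
None
```

The module is back in the nest with orange facing the pins, and I handed the job in at about 16.5 s with the handle held at 42 mm and both red pointers in the middle of the green marks; no verdict came back.

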